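# Tilt test of an agar tube from the heated shaker

## Robot

A 6-joint arm with a two-finger parallel gripper is mounted at the origin on a cart in front of the work surface, level with it; the furniture and walls round the work are solid. World frame = base frame: x ahead of the robot, y to its left, z up, the work surface at z = 0. Lengths are in m, angles in rad, forces in N, time in s.
With the tool pointing down it reaches from about 0.35 to 0.725 m from the base axis. Payload 4.3 kg.
Tool frame: the origin (TCP) lies on the mounting face of the last link; the fingertips stand 173 mm ahead of it and the grasp point (between the pads) lies 155 mm ahead of it; z points along the fingers, y is the line along which they close (so a half turn about z gives the same grasp; the last joint's range is limited). The gripper opens to 85 mm and grips with 20 to 120 N. Pads are 22 mm wide; open, the fingers measure 114 mm over their backs; the gripper's body (76 mm by 85 mm) begins 54 mm behind the grasp point. The pads swing forward as they close: fully open they stand 13 mm farther back than shut.
Start: joints at [-1.374, 0.377, 0.081, 1.274, 0, 1.46], TCP at [0.174, -0.548, 0.405] pointing down, gripper open.
Joint ranges: [-2.72, 2.72], [-0.84, 1.66], [-1.02, 1.22], [-1.77, 2.12], [-1.37, 1.28], [-3.14, 3.14]. Speed limits (rad/s): [2.57, 2.57, 3.14, 3.14, 3.14, 3.14].

## Interface

Orientations are given as [roll, pitch, yaw] about the fixed x, y, z axes, in that order (R = Rz(yaw) Ry(pitch) Rx(roll)).
In Python, from bench import * gives the robot as it stands. The module is installed in compiled form; this text tells all that it offers.
- The arm moves only by the tool hand_motion, called after "Emit:" by a JSON object that holds its "method" and its "body", one argument or row to a line. Schema: {"type":"object","properties":{"deltas":{"type":"array","items":{"type":"object","properties":{"dx":{"type":"number"},"dy":{"type":"number"},"dz":{"type":"number"},"drx":{"type":"number"},"dry":{"type":"number"},"drz":{"type":"number"}},"additionalProperties":false},"minItems":1,"maxItems":20},"jaw":{"type":"number"},"grip_force":{"type":"number"},"only":{"type":"string"},"quiet":{"type":"boolean"},"lines":{"type":"string"}},"required":["deltas"],"additionalProperties":false}. deltas is a list of rows, 1 to 20 of them, each an object with the fields dx, dy, dz (the shift in shares of the most that a row can go, 1 being 62.5 mm), drx, dry, drz (a rotation vector in units of 0.25 rad); a field left out counts as zero; each row shifts and turns the commanded pose from where the row before left it, along the tool's axes as they then stand; what a row does not reach is not made up. A row lasts 1/8 s, in which the tool goes at most 0.0625 m and 0.188 rad, less where a joint would pass 70% of its speed; a pose out of reach is approached as far as the arm can. jaw is the opening from 0.0 (shut) to 1.0 (fully open), set as the call begins (left out keeps the last). The fingers move at their own pace and stop on an object; grip_force is the grip in N (left out, the last holds). Time passes only in rows, so rows that do not move let the fingers close. The tool returns the time, the measured TCP pose, the force, the opening and the grip force at its end. only (a regular expression) keeps the lines of the reply that match it, lines (a string "A,B") keeps lines A to B, and quiet returns only ok. Input that does not fit is refused with a message, and nothing moves.
- get_state(): the state, without advancing time (a new reading comes with each control period).
- get_image(name): name is "scene" or "top" or "wrist"; returns the picture (480x640x3 uint8, red, green, blue); there is no depth.
- camera_model(name): a dict with "intrinsics" (3x3 intrinsics, pixels), "k1" (the pictures are not rectified: a ray, as slopes to the right and down, at radius r is drawn at 1 + k1 r^2 times it, then the intrinsics apply), "world_to_cam" (4x4, takes a point from world to camera coordinates); the wrist camera has in their place "mount" (4x4, takes a point from camera to tool coordinates, whose origin is the TCP and whose axes are the flange's). Camera axes: x right, y up, looking along -z (the intrinsics and any distortion apply to the point x, -y, -z); pixel columns grow to the right and rows downward; lengths in m; the calibration is good to about 2 mm. A picture is of the moment at which its call begins: read the wrist's pose just before it. camera_model takes no time and is no camera call.
- sign_off(): hands the job in; it is judged then, once.
The state is a dict: "time_s": time; "qpos": joint angles; "qd": joint speeds; "tau": joint torques, N m; "position": TCP position; "eef_rot": TCP orientation; "contact_force": force on the tool from outside, world axes, zero at the start; "ft_torque": the same for the moment, N m; "grip_width": opening from 0.0 (shut) to 1.0 (fully open); "gripper_force": force on a finger pad.
Only numpy, scipy, OpenCV 4.12 (cv2) and the standard library are available. Lean on these libraries where they do the work, as an engineer would, in place of code of your own. Each camera call takes 0.05 s, during which the arm holds its last target. There are 200 camera calls.

## Task

Check whether the agar in the shaker's sample tube has set: raise the hold-down lever on the shaker until it stands almost upright out of the way, draw the capped tube straight up out of its well, then tip it over to about 60 degrees from upright, cap end higher, and keep it still with every part of it at least 20 cm above the bench. The program finishes while the gripper is still holding the tube there; leave the lever up and do not disturb anything else on the bench.

Things in the scene. Friction and masses are not known exactly. Their poses are not given: they have to be found in the camera images.
- shaker: heated tube shaker, a low white bench unit 190 (x) by 150 (y) mm, fixed. Origin: centre of its underside, on the bench; its x axis points to its rear, its front has a display and knob. Housing top 41 mm high (knob 51), platform 48 mm. Block with wells: see block_top. Behind it a fork post 46 mm wide (local x 43 to 77 mm, up to z = 161 mm) carries the hold-down lever
- block_top (a point): centre of the flat top of the shaker's aluminium block, 52 (x) by 112 (y) mm, 94 mm above the bench, at local x = -12 mm of the shaker, axes as the shaker's. Three round wells, 17.6 mm wide and 43 mm deep, at local y = -32, 0 and 32 mm from here: one holds the sample tube, two are plugged
- lever (a joint): hinge of the hold-down lever on the post: 0 rad = down, arm level; grows as its front end is raised, to its stop at 1.6 rad (arm just past upright). Stiff hinge: it stays wherever it is left and needs about 1.5 N at the grip. It starts between 0 and 0.1
- lever_pivot (a point): hinge axis of the lever: along the shaker's y axis, at local x = 60, z = 150 mm. Follow the grip round it
- lever_grip (a point): centre of the black barrel grip at the lever's front end, 115 mm from the pivot, in line with the arm. Barrel axis along the shaker's y axis, 28 mm long with flat ends, 18 mm thick; can be pinched across its ends from above and turns between the fingers. The arm behind it is 12 mm wide, 7 mm thick
- lever_bar (a point): middle of the underside of the lever's cross bar: 72 mm from the pivot, 13.5 mm below the arm's centre line; the bar is 88 mm long (along y), 16 mm wide, 10 mm thick with a rubber strip below. Lever down, it lies over the wells, 0.5 mm above the tube's cap, so the tube cannot come out. Raised to 1.2 rad the lever clears the wells' axes by 30 mm, at its stop by 58 mm; its top is then at z = 275 mm
- sample: sample tube with ribbed screw cap, standing upright in one of the three wells (any): 85 mm long, 16 mm thick, pointed foot, 0.8 mm play each side. Origin: tip of its foot; its z axis runs up its length to the cap. About 20 g. The cap, fast on the tube, 18 mm thick, is the top 19 mm (66 to 85 mm from the foot): seated it lies 117 to 136 mm above the bench, 23 mm over the block
- sample_cap (a point): centre of the sample tube's cap, on its axis, 75.5 mm from the foot: the place to pinch it
- plug_a: grey plug that closes an unused well, fixed: a flat round head 23 mm wide, 5 mm above the block's top. Origin 43 mm below the block's top, on the well's axis
- plug_b: the other plug, just the same
- rack: slatted tube rack, 68 by 176 by 58 mm, fixed to the bench, origin centre of underside; its long side is its y axis. Four other sample tubes stand fixed in it, their tops 88 mm above the bench. Bystander
- timer: bench timer, 70 by 64 by 20 mm, lying to the right of the shaker; bystander
- marker: marker pen, 136 mm long, 14 mm thick, lying to the left of the shaker; bystander
- dish_1: closed petri dish, 91 mm wide, 15 mm high, right of the shaker; bystander
- dish_2: another such petri dish; bystander
- beaker: glass beaker, 55 mm wide, 70 mm high, right and behind; bystander

How it is judged:
On the way, in this order (a step that is already met when the one before it is completed fails the run):
1. the hold-down lever is raised past 1.2 rad while the sample tube still sits in its well (value of joint lever above 1.2 rad and z of sample in the frame of shaker below 0.06 m and angle between sample's own z axis and vertical below 0.2 rad), for 0.2 s.
2. the tube is drawn up clear of the block, still roughly upright (within 0.45 rad), held by the fingers, the lever still up (value of joint lever above 1.2 rad and z of sample in the frame of shaker above 0.096 m and angle between sample's own z axis and vertical below 0.45 rad and contact force between the fingers and sample above 0.5 N), for 0.1 s.
At the end, for the whole second after the job is handed in: The fingers hold the sample tube (more than 0.5 N), its axis 45 to 75 degrees from upright with the cap end higher, its foot more than 18 cm above the bench, at rest, touching neither shaker nor lever; the lever is still raised beyond 1.2 rad (value of joint lever above 1.2 rad and angle between sample's own z axis and vertical between 0.785 and 1.31 rad and height (world z) of sample above 0.18 m and contact force between the fingers and sample above 0.5 N and contact force between sample and shaker below 0.1 N and linear speed of sample below 0.03 m/s and angular speed of sample below 0.2 rad/s); the arm keeps its last pose, push and grip.
It fails at once if a bystander (timer, marker, dishes, beaker) is moved more than 25 mm (distance of any of timer, marker, dish_1, dish_2, beaker from where it was at the start of the episode above 0.025 m).
It also fails if it takes over 48 s, if anything falls off the work surface, if the arm or the gripper's body presses on something with over 40 N, if the wrist force passes 120 N, or if a joint passes its speed limit or range.

## Working session

There is one attempt and no reset: what is moved stays moved. The work goes in short steps, Python scripts to look and compute and a tool call to move; the robot and the scene stay as the last step left them, time stands still between calls to the robot, and variables do not carry over. Pictures are saved under pics/ and viewed, at most 10 in all, crops included, and the job is handed in when it is done.

```bash
mkdir -p pics
```

Run:
```python
from bench import *
import cv2,numpy as np
s=get_state();print(s)
for n in("scene","top"):
    im=get_image(n);cv2.imwrite(f"pics/{n}0.png",im[:,:,::-1])
for n in("scene","top","wrist"):print(n,camera_model(n))
```

```text
{'time_s': 0.0, 'qpos': array([-1.37427937e+00,  3.78072306e-01,  7.96385400e-02,  1.27439210e+00,
        3.59290288e-06,  1.46050783e+00]), 'qd': array([-3.34431185e-04,  5.08644351e-04,  1.06268870e-03,  6.96198420e-04,
       -4.49434319e-04,  9.64251745e-05]), 'tau': array([ 1.86077596e-04, -4.63603950e+01,  2.69876093e+01,  2.08167464e-02,
       -1.08538218e-04,  1.62064111e-05]), 'position': array([ 0.17361266, -0.54785196,  0.40376013]), 'eef_rot': array([-3.13957584e+00, -2.26952617e-04,  3.06805230e-01]), 'contact_force': array([-0.58743438, -0.65509827,  0.09831026]), 'ft_torque': array([ 0.04601474, -0.00308573, -0.02044205]), 'gripper_force': 0.0, 'grip_width': 1.0042980981718093}
scene {'intrinsics': array([[508.25484708,   0.        , 303.21578018],
       [  0.        , 508.25484708, 237.76283969],
       [  0.        ,   0.        ,   1.        ]]), 'k1': -0.11218962946729705, 'world_to_cam': array([[-0.88541797, -0.46470352,  0.00925553,  0.4923312 ],
       [ 0.24820201, -0.45588537,  0.85473054, -0.26352126],
       [-0.39297683,  0.75909102,  0.51898944, -0.8555
[... 388 characters left out ...]
275672, -0.58534565],
       [-0.0624503 ,  0.01495915,  0.99793596, -1.24888028],
       [ 0.        ,  0.        ,  0.        ,  1.        ]])}
wrist {'intrinsics': array([[362.80168842,   0.        , 317.47106173],
       [  0.        , 362.80168842, 241.42495424],
       [  0.        ,   0.        ,   1.        ]]), 'k1': -0.03646853910612414, 'mount': array([[-2.49106285e-04,  9.56197002e-01,  2.92723814e-01,
         7.45258766e-02],
       [ 9.99999617e-01,  4.83755149e-04, -7.29216496e-04,
        -1.30322732e-03],
       [-8.38881279e-04,  2.92723520e-01, -9.56196757e-01,
         3.03120216e-02],
       [ 0.00000000e+00,  0.00000000e+00,  0.00000000e+00,
         1.00000000e+00]])}
```

View pics/scene0.png

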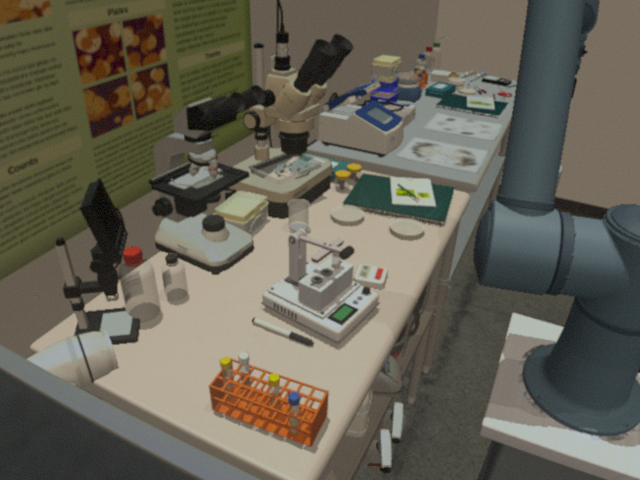

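View pics/top0.png

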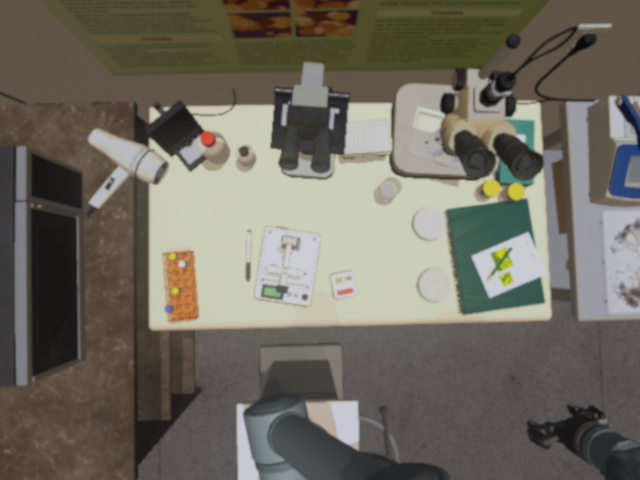

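The scene view shows the shaker at about (320,290), with its lever grip at (346,252), the rack in front and the dishes behind. The top view shows the shaker spanning (255–322, 226–306), front toward the robot, with the timer at (343,285) and the marker at (248,255).

Create h.py:
```python
import numpy as np,cv2
from bench import *
from scipy.spatial.transform import Rotation as R
def cam(n,s=None):
    m=camera_model(n)
    if n!="wrist": return m,m["world_to_cam"]
    T=np.eye(4);T[:3,:3]=R.from_euler("xyz",s["eef_rot"]).as_matrix();T[:3,3]=s["position"]
    return m,np.linalg.inv(T@m["mount"])
def ray(n,px,s=None):
    m,W=cam(n,s);d=cv2.undistortPoints(np.array([[px]],float),m["intrinsics"],np.array([m["k1"],0,0,0.]))[0,0]
    C=np.linalg.inv(W);v=C[:3,:3]@[d[0],-d[1],-1];return C[:3,3],v
def onplane(n,px,z,s=None):
    o,v=ray(n,px,s);return o+v*(z-o[2])/v[2]
def proj(n,p,s=None):
    m,W=cam(n,s);c=W[:3,:3]@p+W[:3,3];a=np.array([c[0],-c[1]])/-c[2]
    a=a*(1+m["k1"]*(a@a));K=m["intrinsics"];return K[:2,:2]@a+K[:2,2]
```

Run:
```python
from h import *
t=cv2.imread("pics/top0.png")[218:318,240:360];s=cv2.imread("pics/scene0.png")[225:345,255:395]
a=cv2.resize(t,None,fx=4,fy=4,interpolation=cv2.INTER_CUBIC);b=cv2.resize(s,None,fx=2.2857,fy=2.2857,interpolation=cv2.INTER_CUBIC)
c=np.zeros((max(a.shape[0],b.shape[0]),800,3),np.uint8);c[:a.shape[0],:480]=a;c[:b.shape[0],480:800]=b[:,:320]
cv2.imwrite("pics/crop.png",c)
hsv=cv2.cvtColor(cv2.imread("pics/top0.png"),cv2.COLOR_BGR2HSV);print(hsv[240,300],hsv[240,335],hsv[300,290])
for p in [(264,228),(322,236),(313,306),(254,300)]:print(onplane("top",p,.041))
```

```text
[120   4 175] [ 34  26 206] [112  13 212]
[0.60756387 0.07549552 0.041     ]
[ 0.58362317 -0.0744341   0.041     ]
[ 0.40382636 -0.04713265  0.041     ]
[0.42256763 0.10409848 0.041     ]
```

View pics/crop.png

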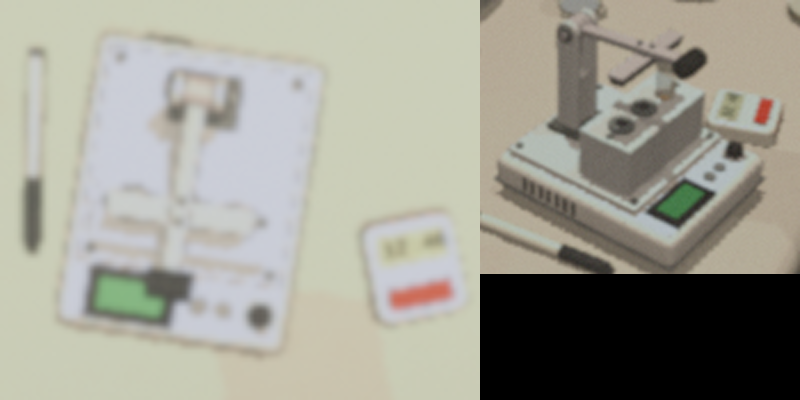

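The crop shows the lever down along the shaker, with the dark grip at about (282,290) in the top view. The two plugs are visible at the left and middle wells, so the tube is in the well nearest the timer (local y = -32).

Run:
```python
from h import *
im=cv2.imread("pics/top0.png");hsv=cv2.cvtColor(im,cv2.COLOR_BGR2HSV)
m=((hsv[:,:,0]>90)&(hsv[:,:,0]<150)&(hsv[:,:,2]>130)).astype(np.uint8);z=np.zeros_like(m);z[218:318,252:330]=m[218:318,252:330]
z=cv2.morphologyEx(z,cv2.MORPH_CLOSE,np.ones((3,3)))
c=max(cv2.findContours(z,0,1)[0],key=cv2.contourArea)
pts=np.array([onplane("top",p,.041)[:2] for p in cv2.convexHull(c)[:,0].astype(float)],np.float32)
r=cv2.minAreaRect(pts);print(r);
# dark grip
g=((hsv[:,:,2]<75)).astype(np.uint8);n,l,st,ce=cv2.connectedComponentsWithStats(g)
for i in range(1,n):
    if 250<ce[i][0]<325 and 225<ce[i][1]<310 and st[i][4]>5:print("top",st[i],ce[i],onplane("top",ce[i],.15))
hs=cv2.cvtColor(cv2.imread("pics/scene0.png"),cv2.COLOR_BGR2HSV)
g=((hs[:,:,2]<60)).astype(np.uint8);n,l,st,ce=cv2.connectedComponentsWithStats(g)
for i in range(1,n):
    if 255<ce[i][0]<395 and 225<ce[i][1]<345 and st[i][4]>15:print("scene",st[i],ce[i],onplane("scene",ce[i],.15))
```

```text
((0.5087783932685852, 0.01666165143251419), (0.14016294479370117, 0.17953786253929138), 79.64474487304688)
scene [340 247  13  12  91] [346.10989011 252.52747253] [0.45984518 0.01399587 0.15      ]
scene [364 288   5   6  22] [365.95454545 290.45454545] [0.38360659 0.10552845 0.15      ]
scene [329 308  28  16  59] [343.42372881 316.6440678 ] [0.38955734 0.18521718 0.15      ]
scene [290 335  22  10  56] [300.80357143 339.89285714] [0.42343869 0.26328144 0.15      ]
```

The rows are not in the units I measure in: shifts go in shares of 62.5 mm and turns go in units of 0.25 rad. I convert before sending: -0.0355 m is -0.568, 0.033 m is 0.528, 0.116 rad is 0.464.

Emit:
{"method": "hand_motion", "body": {
  "deltas": [
    {"dx": 0.528, "dy": -0.568, "dz": -0.048},
    {"dx": 0.528, "dy": -0.568, "dz": -0.048},
    {"dx": 0.528, "dy": -0.568, "dz": -0.048},
    {"dx": 0.528, "dy": -0.568, "dz": -0.048},
    {"dx": 0.528, "dy": -0.568, "dz": -0.048},
    {"dx": 0.528, "dy": -0.568, "dz": -0.048},
    {"dx": 0.528, "dy": -0.568, "dz": -0.048},
    {"dx": 0.528, "dy": -0.568, "dz": -0.048},
    {"dx": 0.528, "dy": -0.568, "dz": -0.048},
    {"dx": 0.528, "dy": -0.568, "dz": -0.048},
    {"dx": 0.528, "dy": -0.568, "dz": -0.048},
    {"dx": 0.528, "dy": -0.568, "dz": -0.048},
    {"dx": 0.528, "dy": -0.568, "dz": -0.048},
    {"drz": 0.464},
    {"drz": 0.464},
    {"drz": 0.464},
    {"drz": 0.464},
    {}
  ],
  "jaw": 1
}}

```text
time_s: 2.35
position: [0.4406, 0.0034, 0.4433]
eef_rot: [-3.129, 0.001, -0.139]
contact_force: [-0.2, -1.7, 0.4]
grip_width: 1.002
gripper_force: 0.0
```

Run:
```python
from h import *
import pickle
s=get_state();im=get_image("wrist");cv2.imwrite("pics/w1.png",im[:,:,::-1]);pickle.dump(s,open("s1.pkl","wb"))
print(s["position"],s["eef_rot"],s["qpos"])
for n,l in [("grip",(-.055,0,.155)),("cap",(-.012,-.032,.136)),("plug0",(-.012,0,.099))]:
    c,sn=np.cos(-.158),np.sin(-.158);p=np.array([.506+c*l[0]-sn*l[1],.0155+sn*l[0]+c*l[1],l[2]]);print(n,p,proj("wrist",p,s))
```

```text
[0.4406248  0.00344277 0.44331715] [-3.12902447e+00  9.38480800e-04 -1.39235030e-01] [-0.1402987   0.0953323  -0.18597488  1.29044099  0.01256718  3.1405289 ]
grip [0.45168508 0.02415389 0.155     ] [293.64531883 224.06620798]
cap [ 0.48911448 -0.01421329  0.136     ] [338.19574847 163.08690696]
plug0 [0.49414947 0.01738812 0.099     ] [298.59724888 158.5736597 ]
```

View pics/w1.png

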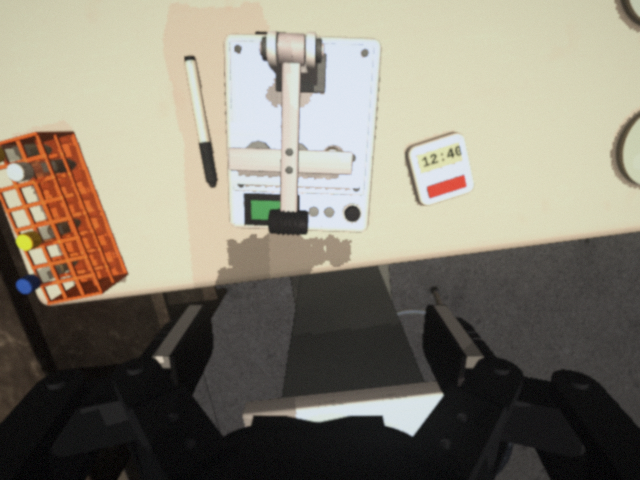

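The wrist view shows the shaker housing from (227,35) to (368,232), the lever's black grip at about (288,222), the cross bar at y≈160, and open bench around it. The last joint is at its limit, so I'll turn the tool half round.

Run:
```python
from h import *
import pickle
s=pickle.load(open("s1.pkl","rb"));im=cv2.imread("pics/w1.png");hsv=cv2.cvtColor(im,cv2.COLOR_BGR2HSV)
print(im[60,240],im[60,400],im[220,240],im[215,288])
m=((im[:,:,0].astype(int)>im[:,:,2]-6)&(hsv[:,:,2]>140)).astype(np.uint8);z=np.zeros_like(m);z[20:245,215:395]=m[20:245,215:395]
z=cv2.morphologyEx(z,cv2.MORPH_OPEN,np.ones((3,3)));
c=max(cv2.findContours(z,0,1)[0],key=cv2.contourArea)
h=cv2.convexHull(c)[:,0].astype(float)
pts=np.array([onplane("wrist",p,.039,s)[:2] for p in h],np.float32)
r=cv2.minAreaRect(pts);print(r)
g=(hsv[:,:,2]<70).astype(np.uint8);z=np.zeros_like(g);z[205:240,265:312]=g[205:240,265:312]
n,l,st,ce=cv2.connectedComponentsWithStats(z);i=1+np.argmax(st[1:,4]);print(st[i],ce[i],onplane("wrist",ce[i],.155,s))
y,x,w,hh=st[i][1],st[i][0],st[i][2],st[i][3]
print(onplane("wrist",(x,ce[i][1]),.155,s),onplane("wrist",(x+w,ce[i][1]),.155,s))
# triangulate with scene
o1,v1=ray("wrist",ce[i],s);o2,v2=ray("scene",(346.1,252.5))
A=np.stack([v1,-v2],1);t=np.linalg.lstsq(A,o2-o1,rcond=None)[0];print(o1+v1*t[0],o2+v2*t[1])
```

```text
[238 229 220] [191 218 221] [240 231 225] [40 42 41]
((0.5036122798919678, -0.016987770795822144), (0.07381832599639893, 0.18361534178256989), 79.56648254394531)
[265 210  42  24 840] [287.15119048 222.07380952] [0.45382101 0.02863654 0.155     ]
[0.45604325 0.04476627 0.155     ] [0.4518381  0.01421925 0.155     ]
[0.45487692 0.02803964 0.15952023] [0.45440159 0.02779674 0.15959919]
```

Emit:
{"method": "hand_motion", "body": {
  "deltas": [
    {"drz": -0.74},
    {"drz": -0.74},
    {"drz": -0.74},
    {"drz": -0.74},
    {"drz": -0.74},
    {"drz": -0.74},
    {"drz": -0.74},
    {"drz": -0.74},
    {"drz": -0.74},
    {"drz": -0.74},
    {"drz": -0.74},
    {"drz": -0.74},
    {"drz": -0.74},
    {"drz": -0.74},
    {"drz": -0.74},
    {"drz": -0.74},
    {"drz": -0.74},
    {}
  ]
}}

```text
time_s: 4.65
position: [0.4408, 0.0043, 0.4435]
eef_rot: [3.129, -0.0, 3.005]
contact_force: [0.4, -0.6, 0.3]
grip_width: 1.004
gripper_force: 0.0
```

Converted, 0.0256 m is 0.4096, -0.0093 m is -0.1488, 0.0126 rad is 0.0504.

Emit:
{"method": "hand_motion", "body": {
  "deltas": [
    {"drx": 0.0504, "drz": 0.18},
    {"dx": -0.1488, "dy": 0.4096},
    {"dz": 0.8},
    {"dz": 0.64},
    {"dz": 0.32},
    {},
    {}
  ]
}}

```text
time_s: 5.52
position: [0.455, 0.0275, 0.3346]
eef_rot: [3.141, 0.001, 2.961]
contact_force: [0.0, -0.9, 0.0]
grip_width: 1.0
gripper_force: 0.0
```

Run:
```python
from h import *
s=get_state();im=get_image("wrist");cv2.imwrite("pics/w2.png",im[:,:,::-1])
print(s["position"],s["eef_rot"],s["qpos"])
T=np.r_[s["position"]]+R.from_euler("xyz",s["eef_rot"]).apply([0,0,.155]);print(T)
```

```text
[0.45496837 0.02750205 0.33460301] [3.14140082e+00 1.01749359e-03 2.96068390e+00] [-7.89791515e-02  1.74787084e-01 -3.79314148e-01  1.01566336e+00
  8.73005502e-05  1.01929547e-01]
[0.45512886 0.02750292 0.17960309]
```

View pics/w2.png

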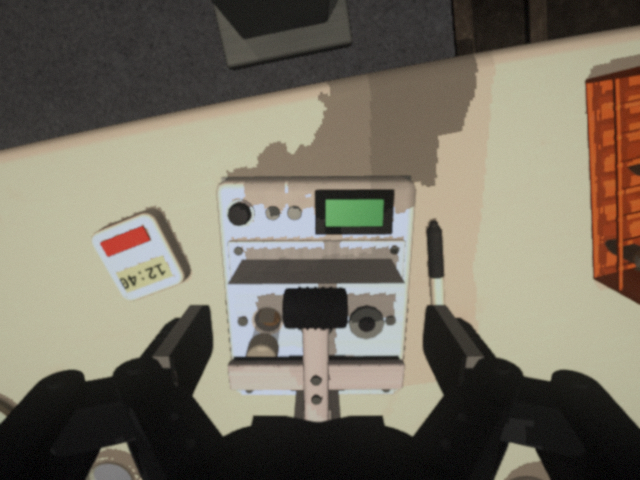

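The wrist view shows the grip at about (315,308), centred between the open fingers. The right well (368,320) holds a plug and a round brown item stands at the left (262,345).

Run:
```python
from h import *
s=get_state()
for z in(.155,.16):print(proj("wrist",np.array([.455,.0275,z]),s),onplane("wrist",(315,308),z,s))
for z in (.136,.099):
  for p in((268,318),(262,345),(368,320)):print(z,p,onplane("wrist",p,z,s))
```

```text
[315.39613468 302.60050329] [0.45765993 0.02682414 0.155     ]
[315.33322127 307.75873014] [0.45509035 0.02733331 0.16      ]
0.136 (268, 318) [ 4.68750535e-01 -2.85209203e-04  1.36000000e-01]
0.136 (262, 345) [ 0.48405931 -0.00706467  0.136     ]
0.136 (368, 320) [0.47929649 0.05085542 0.136     ]
0.099 (268, 318) [ 0.48805672 -0.00958238  0.099     ]
0.099 (262, 345) [ 0.50672791 -0.01785088  0.099     ]
0.099 (368, 320) [0.50091898 0.05279076 0.099     ]
```

Emit:
{"method": "hand_motion", "body": {
  "deltas": [
    {"dz": 0.176},
    {"dz": 0.16},
    {},
    {},
    {},
    {},
    {},
    {},
    {}
  ],
  "jaw": 0,
  "grip_force": 30
}}

```text
time_s: 6.7
position: [0.4539, 0.027, 0.3123]
eef_rot: [-3.14, -0.002, 2.961]
contact_force: [-2.5, -5.0, -1.8]
grip_width: 0.322
gripper_force: 34.7
```

Emit:
{"method": "hand_motion", "body": {
  "deltas": [
    {"dx": -0.032, "dz": -0.2368},
    {"dx": -0.0752, "dz": -0.2656},
    {"dx": -0.1136, "dz": -0.2512},
    {"dx": -0.1504, "dz": -0.232},
    {"dx": -0.1824, "dz": -0.2064},
    {"dx": -0.2112, "dz": -0.176},
    {"dx": -0.2352, "dz": -0.144},
    {},
    {}
  ]
}}

```text
time_s: 7.82
position: [0.516, 0.016, 0.4075]
eef_rot: [-3.141, 0.001, 2.961]
contact_force: [-2.1, -5.0, 1.0]
grip_width: 0.319
gripper_force: 32.5
```

Emit:
{"method": "hand_motion", "body": {
  "deltas": [
    {"dx": -0.2544, "dz": -0.1056},
    {"dx": -0.2672, "dz": -0.0672},
    {"dx": -0.1824, "dz": -0.0224},
    {},
    {}
  ]
}}

```text
time_s: 8.45
position: [0.559, 0.0083, 0.4195]
eef_rot: [-3.141, 0.0, 2.962]
contact_force: [-1.4, -5.2, 2.4]
grip_width: 0.321
gripper_force: 32.8
```

Converted, 0.05 m is 0.8, 0.04 m is 0.64.

Emit:
{"method": "hand_motion", "body": {
  "deltas": [
    {},
    {},
    {},
    {"dz": -0.48},
    {"dz": -0.48},
    {"dx": 0.64},
    {"dx": 0.8},
    {"dx": 0.48},
    {},
    {}
  ],
  "jaw": 1
}}

```text
time_s: 9.7
position: [0.4418, 0.0299, 0.4796]
eef_rot: [3.141, 0.001, 2.962]
contact_force: [-0.3, -0.2, -0.1]
grip_width: 1.0
gripper_force: 0.0
```

Run:
```python
from h import *
import pickle
s=get_state();im=get_image("wrist");cv2.imwrite("pics/w3.png",im[:,:,::-1]);pickle.dump(s,open("s3.pkl","wb"))
print(s["position"],s["eef_rot"],s["qpos"])
for z,p in((.136,[.4904,-.0118,.136]),(.15,[.567,.0067,.15]),(.09,[.4962,.0197,.099])):print(p,proj("wrist",np.array(p),s))
```

```text
[0.4417742  0.02988233 0.47957831] [3.14117167e+00 9.45093035e-04 2.96191884e+00] [-7.60124616e-02  9.57111698e-02 -9.25019060e-02  1.38159967e+00
  3.20929938e-04  1.03661312e-01]
[0.4904, -0.0118, 0.136] [281.7415818  276.49889229]
[0.567, 0.0067, 0.15] [316.01382746 351.89275627]
[0.4962, 0.0197, 0.099] [316.23107514 262.63638867]
```

View pics/w3.png

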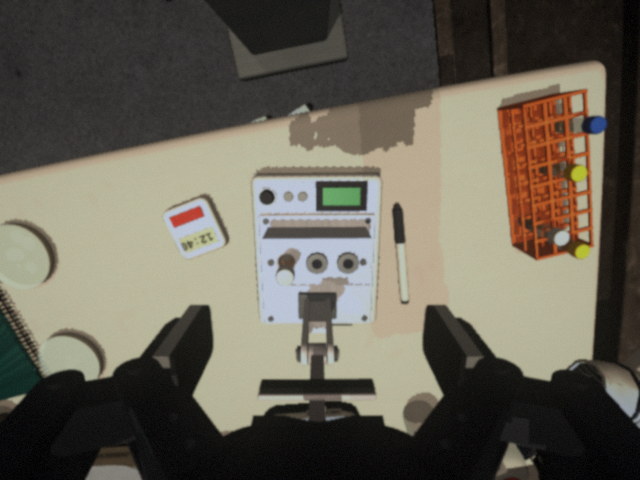

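The wrist view shows the lever upright, with the free cap at about (286,271) and plugs at (317,263) and (347,263). I'll refine the well positions by blob fits.

Run:
```python
from h import *
import pickle
s=pickle.load(open("s3.pkl","rb"));im=cv2.imread("pics/w3.png");g=cv2.cvtColor(im,cv2.COLOR_BGR2GRAY)
m=np.zeros_like(g);m[248:282,303:362]=(g[248:282,303:362]<140)
n,l,st,ce=cv2.connectedComponentsWithStats(m);P=[]
for i in range(1,n):
    if st[i][4]>60:print(st[i],ce[i],onplane("wrist",ce[i],.099,s));P.append(onplane("wrist",ce[i],.099,s)[:2])
P=sorted(P,key=lambda p:p[1]);d=P[1]-P[0];print("spacing",np.linalg.norm(d),"yaw",-np.arctan2(d[0],d[1]),"well",P[0]-d, P[0]-d/np.linalg.norm(d)*.032)
for p in((286,270),(286,273),(288,268)):print(p,onplane("wrist",p,.136,s)[:2])
cv2.imwrite("pics/w3c.png",cv2.resize(im[230:310,250:370],None,fx=6,fy=6,interpolation=cv2.INTER_CUBIC))
```

```text
[306 252  22  21 350] [316.61714286 262.12285714] [0.49571704 0.02019206 0.099     ]
[337 252  25  21 369] [347.84823848 261.89430894] [0.50122602 0.05184402 0.099     ]
[324 278  23   4  70] [335.82857143 279.61428571] [0.51847524 0.03644149 0.099     ]
spacing 0.027963898147215154 yaw -0.9507341659588182 well [0.47295883 0.00394264] [0.46967408 0.00159732]
(286, 270) [ 0.48474168 -0.00656108]
(286, 273) [ 0.48767124 -0.00717339]
(288, 268) [ 0.48312777 -0.0043336 ]
```

View pics/w3c.png

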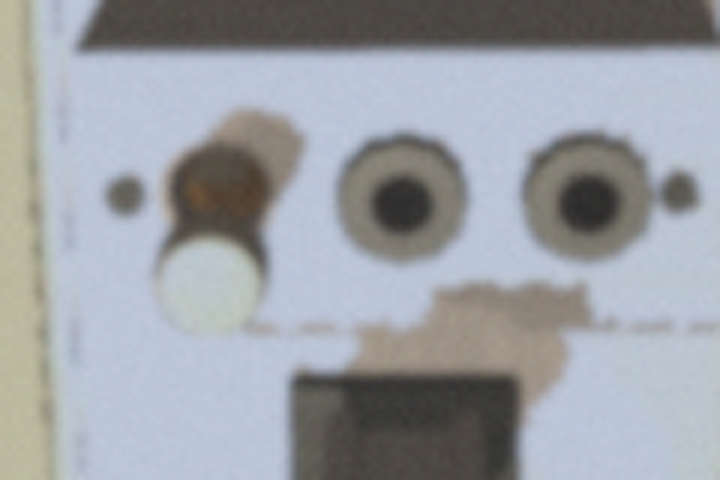

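The crop shows the cap's white top disc at full-image (285.2,277.2), giving about (.4916,-.0088). The plugs at (317,263) and (348,263) extrapolate the well to about (.490,-.0115), so the tube leans slightly and I'll grasp at (.491,-.0095).

Converted, 0.05 m is 0.8, -0.028 m is -0.448.

Emit:
{"method": "hand_motion", "body": {
  "deltas": [
    {"dx": -0.448, "dy": -0.24},
    {"dx": -0.44, "dy": -0.24},
    {},
    {"dz": 0.8},
    {"dz": 0.8},
    {"dz": 0.32},
    {},
    {}
  ],
  "jaw": 0.6
}}

```text
time_s: 10.75
position: [0.491, -0.0095, 0.3604]
eef_rot: [3.141, 0.001, 2.962]
contact_force: [1.2, 0.1, 0.3]
grip_width: 0.6
gripper_force: 0.0
```

Run:
```python
from h import *
s=get_state();im=get_image("wrist");cv2.imwrite("pics/w4.png",im[:,:,::-1])
print(s["position"],s["eef_rot"]);print(proj("wrist",np.array([.4915,-.009,.136]),s))
```

```text
[ 0.4910277  -0.00952547  0.36041584] [3.14144062e+00 1.18575490e-03 2.96199365e+00]
[316.8970286  268.23601988]
```

View pics/w4.png

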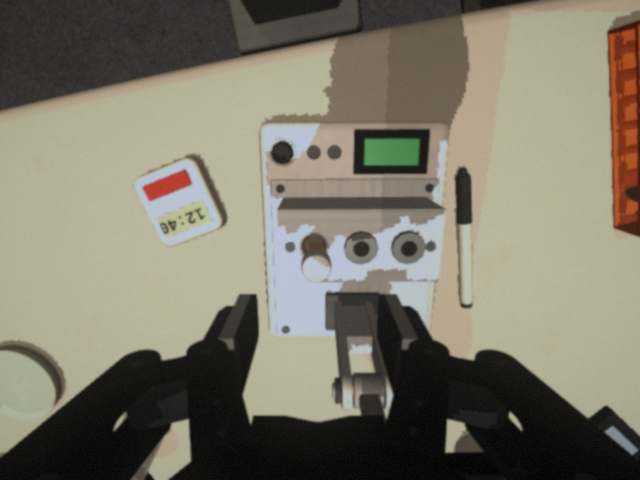

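The cap is at (317,267), as predicted and centred between the fingers; the lever stays behind and clear.

Converted, 0.03 m is 0.48, 0.018 m is 0.288.

Emit:
{"method": "hand_motion", "body": {
  "deltas": [
    {"dz": 0.48},
    {"dz": 0.48},
    {"dz": 0.288},
    {},
    {},
    {},
    {}
  ]
}}

```text
time_s: 11.68
position: [0.4909, -0.0097, 0.2822]
eef_rot: [3.142, 0.001, 2.962]
contact_force: [0.1, 0.2, -1.0]
grip_width: 0.598
gripper_force: 0.0
```

Emit:
{"method": "hand_motion", "body": {
  "deltas": [
    {},
    {},
    {},
    {},
    {},
    {}
  ],
  "jaw": 0,
  "grip_force": 40
}}

```text
time_s: 12.42
position: [0.4905, -0.0098, 0.2815]
eef_rot: [-3.141, -0.0, 2.962]
contact_force: [-0.6, -1.8, 2.6]
grip_width: 0.197
gripper_force: 39.0
```

Emit:
{"method": "hand_motion", "body": {
  "deltas": [
    {"dz": -0.16},
    {"dz": -0.24},
    {"dz": -0.32},
    {"dz": -0.32},
    {"dz": -0.32},
    {"dz": -0.4},
    {"dz": -0.4},
    {"dz": -0.4},
    {},
    {}
  ]
}}

```text
time_s: 13.68
position: [0.4903, -0.0094, 0.4407]
eef_rot: [3.141, -0.001, 2.962]
contact_force: [0.3, -0.3, 0.2]
grip_width: 0.193
gripper_force: 39.0
```

Run:
```python
from h import *
s=get_state();im=get_image("wrist");cv2.imwrite("pics/w5.png",im[:,:,::-1]);print(s["position"],s["qpos"])
```

```text
[ 0.4903338  -0.00939096  0.44067634] [-1.48797048e-01  1.97219280e-01 -7.18502050e-02  1.30296013e+00
  7.58190345e-04  3.08206975e-02]
```

View pics/w5.png

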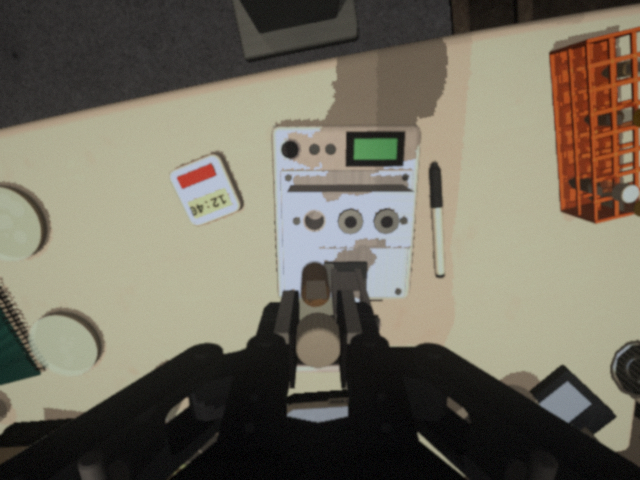

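The tube is held out of the empty well (314,220), with the lever still upright. Next I back off, raise and tip.

Converted, 0.03 m is 0.48, -0.02 m is -0.32, -0.08 rad is -0.32.

Emit:
{"method": "hand_motion", "body": {
  "deltas": [
    {"dx": 0.32, "dz": -0.32},
    {"dx": 0.48, "dz": -0.32},
    {"dx": 0.32, "dz": -0.16},
    {},
    {"dry": -0.2},
    {"dry": -0.32},
    {"dry": -0.32},
    {"dry": -0.32},
    {"dry": -0.32},
    {"dry": -0.32},
    {}
  ]
}}

```text
time_s: 15.1
position: [0.4213, 0.003, 0.49]
eef_rot: [3.141, 0.448, 2.962]
contact_force: [-0.8, -0.4, 0.6]
grip_width: 0.188
gripper_force: 39.0
```

Run:
```python
from h import *
s=get_state();print(s["qpos"],R.from_euler("xyz",s["eef_rot"]).apply([0,0,1]))
```

```text
[-0.13781444 -0.18684576 -0.40150498  0.90881973 -0.01807455  0.03784813] [ 0.42589435 -0.0773154  -0.90146344]
```

Converted, -0.08 rad is -0.32.

Emit:
{"method": "hand_motion", "body": {
  "deltas": [
    {"dry": -0.32},
    {"dry": -0.32},
    {"dry": -0.32},
    {"dry": -0.32},
    {"dry": -0.32},
    {"dry": -0.32},
    {"dry": -0.32},
    {"dry": -0.16},
    {},
    {},
    {},
    {}
  ]
}}

```text
time_s: 16.6
position: [0.4219, 0.0029, 0.4915]
eef_rot: [-3.142, 1.049, 2.962]
contact_force: [-0.4, 0.2, 0.3]
grip_width: 0.183
gripper_force: 38.9
```

Run:
```python
from h import *
s=get_state();a=R.from_euler("xyz",s["eef_rot"]).apply([0,0,1]);print(s["qpos"],a,np.degrees(np.arccos(-a[2])),s["position"]+.23*a)
im=get_image("wrist");im2=get_image("scene");c=np.zeros((480,800,3),np.uint8);c[:,:400]=im[:,120:520];c[:,400:]=cv2.resize(im2[140:380,220:420],None,fx=2,fy=2);cv2.imwrite("pics/w6.png",c[:,:,::-1])
```

```text
[-0.12947817 -0.41685009 -0.82691222  0.11186291 -0.04369533  0.02509475] [ 0.85314443 -0.15513519 -0.49807395] 60.12734479562772 [ 0.61808851 -0.03282449  0.37699013]
```

View pics/w6.png

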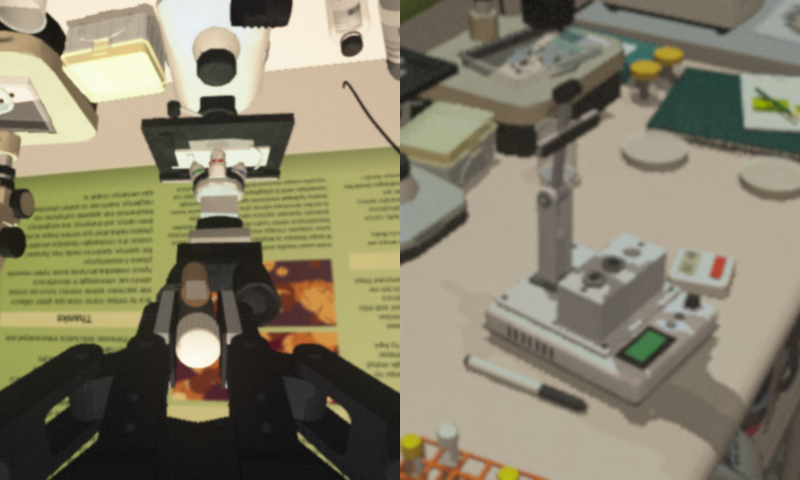

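The tube is held firmly at 60°, cap end higher and well above the bench. The lever stands upright and nothing else has moved.

```bash
python3 -c "
from bench import *
print(sign_off())"
```

```text
the job is handed in; nothing more can be done
None
```

I raised the lever, drew the tube out upright and handed the job in with the gripper holding it still at about 60°, cap end up, foot about 0.38 m above the bench; no verdict was printed.

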